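# Swing the microscope aside and lever the slide box open

## Robot

A 6-joint arm with a two-finger parallel gripper is mounted at the origin on the work surface. World frame = base frame: x ahead of the robot, y to its left, z up, the work surface at z = 0. Lengths are in mm, angles in rad, forces in N, time in s.
With the tool pointing down it reaches from about 400 to 925 mm from the base axis. Payload 12.5 kg.
Tool frame: the origin (TCP) lies midway between the tips of the shut fingers; the grasp point (between the pads) lies 19 mm behind it; z points along the fingers, y is the line along which they close (so a half turn about z gives the same grasp; the last joint's range is limited). The gripper opens to 95 mm and grips with 3 to 60 N. Pads are 20 mm wide; open, the fingers measure 119 mm over their backs; the gripper's body (75 mm by 180 mm) begins 59 mm behind the grasp point.
Start: joints at [-1.282, 0.491, 1.559, -0, 1.092, -0.106], TCP at [240.414, -576.93, 214.661] pointing down, gripper open.
Joint ranges: [-3.1, 3.1], [-0.84, 2.19], [0.05, 2.79], [-1.13, 4.28], [0.06, 2.93], [-2.69, 2.69]. Speed limits (rad/s): [2.22, 2.22, 2.79, 3.14, 3.14, 3.14].

## Interface

Orientations are given as [roll, pitch, yaw] about the fixed x, y, z axes, in that order (R = Rz(yaw) Ry(pitch) Rx(roll)).
In Python, from cell import env gives the robot as it stands.
- The arm moves only by the tool carry_out, never from a script. Its argument "series" is a list of rows, each a list of 4 numbers: the shift along the world's x, y, z normalised to -1 to 1, where 1 is 5 cm, then the turn about the world's z normalised to -1 to 1, where 1 is 6 degrees. In form: [[x, y, z, turn], ...]. A call has exactly 5 rows; each row shifts and turns the commanded pose from where the row before left it; what a row does not reach is not made up. A row lasts 1/10 s, in which the tool goes at most 50 mm and 8.59 degrees, less where a joint would pass 70% of its speed; a pose out of reach is approached as far as the arm can. A call with a number of a shift or a turn outside -1 to 1 is refused whole. A call with a gripper value outside its range is refused whole. "fingers" is the closure, from -1 (fully open) to 1 (shut), set as the call begins (left out, the last holds). The fingers move at their own pace and stop on an object; the grip force is fixed at half the most. Time passes only in rows, so rows that do not move let the fingers close, or fill a call up. It gives the time, the measured TCP pose, the force, the opening and the grip force at its end, in the units of the state.
- env.state(): the state, without advancing time (a new reading comes with each control period).
- env.read_camera(name): name is "scene" or "top" or "wrist"; returns the picture (420x560x3 uint8, red, green, blue); there is no depth.
- env.calibration(name): a dict with "K" (3x3 intrinsics, pixels), "dist" ([k1, k2, p1, p2, k3] as OpenCV has them; the pictures are not rectified), "pose" (4x4, takes a point from camera to world coordinates). Camera axes: x right, y down, z forward; pixel columns grow to the right and rows downward; lengths in mm; the calibration is good to about 2 mm. A picture is of the moment at which its call begins: read the wrist's pose just before it. calibration takes no time and is no camera call; for the wrist camera it gives the pose at the moment of the call.
- env.job_done(): hands the job in; it is judged then, once.
Trained networks look in the newest picture that a camera, given by its name, has taken for a name from the list of things; names that differ only in an ending like _2 or _b are one class to them, and where a whole thing is asked for, a point or a joint stands for the part that bears it (a point fixed in the world has none). Each returns a list of dicts, best first, with "conf" (0 to 1); they miss things now and then, are a little off and sometimes report something else, mostly with a low value. They report only what shows in the picture. A call takes as long as a camera call. They do not tell look-alikes from the thing itself.
- env.look_for(camera, label): "position" ([row, column] as shares, 0 to 1, of the picture: columns of its width, rows of its height, amid what is visible of it).
The state is a dict: "t": time; "joints": joint angles; "qvel": joint speeds; "tau": joint torques, N m; "eef_pos": TCP position; "tcp_rot": TCP orientation; "ft_force": force on the tool from outside, world axes, zero at the start; "moment": the same for the moment, N m; "opening": opening from 0.0 (shut) to 1.0 (fully open); "grip_force": force on a finger pad.
Only numpy, scipy, OpenCV 4.12 (cv2) and the standard library are available. Lean on these libraries where they do the work, as an engineer would, in place of code of your own. Each camera call takes 0.05 s, during which the arm holds its last target. There are 200 camera calls.

## Task

Gently swing the microscope on its boom to the robot's left until it is well clear of the white slide box (a hand's width, about 80 mm, of free space beside the box). Then use the spatula, not the fingers, to lever the box's blue lid up by its front lip, and swing the lid back until it stands fully open, at or past upright, without pressing hard on the box or shoving it out of its place. Finally lay the spatula down, without dropping it, in the middle of the green pad; disturb nothing else.

Things in the scene. Friction and masses are not known exactly. Their poses are not given: they have to be found in the camera images.
- boom (a joint): swing angle of the microscope boom about the vertical aluminium column, rad; it grows as the microscope swings clockwise seen from above (towards the robot's left), range -0.25 to 1.6; stiff, it stays where it is left; starts within 0.2 of zero, over the box
- boom_pivot (a point): point on the vertical swing axis of the boom, at the height of scope_handle (about 250 mm above the table). The boom is a 24 mm square aluminium bar, its centreline 190 mm above the table, 250 mm from this axis to the microscope's axis
- scope_handle (a point): middle of the orange upright grip post on top of the white microscope head: 22 mm diameter, 55 mm long, of which this point is 30 mm above the head's top face and 25 mm below the post's top. The head below it is 68 mm in diameter, its top 220 mm above the table
- scope_lens (a point): centre of the microscope's lower end (60 mm diameter steel ring), straight below scope_handle, about 102 mm above the table
- box: white slide box, loose, 1.7 kg. Origin: on the table, under the centre of its 120 (x) x 150 (y) mm hollow part. Its x axis points from the lip to the hinge. Walls 5 mm thick, 52 mm high; in front (-x) a solid step (sill) 30 mm deep, from x = -60 to -90 mm, with its top 46 mm above the table, 150 mm wide
- lid (a joint): angle of the blue lid, rad: 0 shut, 1.57 upright, stop at 1.85; friction hinge, stays where left. Plain plate 132 (hinge to lip) x 150 x 8 mm. Shut, its underside is 52 mm above the table; its lip overhangs the sill by 12 mm, leaving a gap 6 mm high, 12 mm deep between lip and sill; the outer 18 mm of the sill lie uncovered
- lid_edge (a point): middle of the lower edge of the lid's front lip, 132 mm from the hinge axis; moves with the lid
- lid_hinge (a point): middle of the lid's hinge axis at the back of the box, 52 mm above the table; the axis runs along the box's y
- pad: green pad fixed to the table, 240 (x) x 110 (y) x 4 mm; origin at the centre of its underside
- spatula: spatula along its own x: black handle x -70 to 25 mm, 18 wide (y), 26 high (z), yellow band at its front; steel blade x 25 to 120 mm, 22 wide, 2 thick, leaving the handle at z = 14 mm. Origin: under the handle near the centre of mass. The blade is a little bent up or down, up to 10 mm at its tip, differently each time (not told)
- spatula_mid (a point): middle of the spatula's whole length, on its underside (25 mm ahead of its origin)
- bottle: amber bottle with white cap, 60 mm diameter, 120 mm tall; a bystander, origin under its centre, loose
- dish: white shallow dish, 90 mm diameter, 18 mm tall; a bystander, origin under its centre, loose
- beaker: blue ceramic beaker, 70 mm diameter, 85 mm tall; a bystander, origin under its centre, loose
- jar: white jar with red cap, 64 mm diameter, 75 mm tall; a bystander, origin under its centre, loose
- tin: silver metal tin, 72 mm diameter, 50 mm tall; a bystander, origin under its centre, loose
- weight: brass balance weight, 48 mm diameter, 45 mm tall; a bystander, origin under its centre, loose
- tips: orange open compartment box, 120 x 80 x 55 mm; a bystander, origin under its centre, loose
Mind the look-alikes: they are no part of the job. Several things have the shape of the spatula; the one meant has the colours described above.

How it is judged (in metres and radians):
On the way, in this order (a step that is already met when the one before it is completed fails the run):
1. the microscope is swung well clear while the lid is still shut (horizontal distance between scope_lens and box above 0.16 m and value of joint lid below 0.05 rad), for 0.2 s.
2. the spatula levers the lid up (value of joint lid above 0.15 rad and contact force between spatula and lid above 0.2 N), for 0.1 s.
3. the lid stands open (value of joint lid above 1.45 rad), for 0.2 s.
At the end, for the whole second after the job is handed in: The microscope's axis is more than 160 mm (horizontally) from the box's origin, the lid is open beyond 1.45 rad, the box is within 25 mm of where it stood, the spatula lies at rest on the pad with its middle within 40 mm of the pad's centre; microscope and lid are still (horizontal distance between scope_lens and box above 0.16 m and value of joint lid above 1.45 rad and distance of box from where it was at the start of the episode below 0.025 m and horizontal distance between spatula_mid and pad below 0.04 m and height (world z) of spatula below 0.022 m and linear speed of spatula below 0.03 m/s and velocity of joint boom between -0.05 and 0.05 rad/s and velocity of joint lid between -0.05 and 0.05 rad/s); the robot touches nothing.
It fails at once if the spatula presses hard on the box (over 15 N) (contact force between spatula and box above 15 N).
It fails at once if the microscope is swung roughly (faster than 1.5 rad/s) (velocity of joint boom above 1.5 rad/s or velocity of joint boom below -1.5 rad/s).
It fails at once if the fingers push or open the shut lid (over 1 N while it is open less than 0.15 rad) (contact force between the fingers and lid above 1 N and value of joint lid below 0.15 rad).
It fails at once if the spatula is dropped or thrown (faster than 1.2 m/s) (linear speed of spatula above 1.2 m/s).
It fails at once if a bystander is moved more than 30 mm (distance of any of bottle, dish, beaker, jar, tin, weight, tips from where it was at the start of the episode above 0.03 m).
It also fails if it takes over 70 s, if anything falls off the work surface, if the arm or the gripper's body presses on something with over 40 N, if the wrist force passes 120 N, or if a joint passes its speed limit or range.

## Working session

There is one attempt and no reset: what is moved stays moved. The work goes in short steps, Python scripts to look and compute and a tool call to move; the robot and the scene stay as the last step left them, time stands still between calls to the robot, and variables do not carry over. Pictures are saved under pics/ and viewed, at most 10 in all, crops included, and the job is handed in when it is done.

Besides the shell and the picture viewer there is one more tool, called after "Call:" by a JSON object that holds its "name" and its "arguments", one argument or row to a line. carry_out: Moves the arm, as the interface text tells. Its arguments: {"type":"object","properties":{"series":{"type":"array","items":{"type":"array","items":{"type":"number","minimum":-1,"maximum":1}}},"fingers":{"type":"number"}},"required":["series"]}

```bash
ls; mkdir -p pics; python3 - <<'E'
from cell import env
import cv2
for n in ("scene","top","wrist"):
    cv2.imwrite(f"pics/{n}0.png",env.read_camera(n)[:,:,::-1])
    c=env.calibration(n); print(n,c["K"],c["dist"],c["pose"])
    if n!="wrist":
        for l in ("box","lid_edge","lid_hinge","pad","spatula","spatula_mid","scope_handle","scope_lens","boom_pivot","bottle","dish","beaker","jar","tin","weight","tips"):
            print(l,[(round(d["position"][1]*560),round(d["position"][0]*420),round(d["conf"],2)) for d in env.look_for(n,l)])
print(env.state())
a=cv2.imread("pics/scene0.png");b=cv2.imread("pics/top0.png")
E
```

```text
pics
scene [[406.1715054    0.         277.32635549]
 [  0.         406.1715054  210.19381952]
 [  0.           0.           1.        ]] [-0.04938374  0.          0.          0.          0.        ] [[-8.11586078e-01  4.68116471e-01 -3.49564026e-01  9.64630026e+02]
 [ 5.84088879e-01  6.36840009e-01 -5.03264328e-01  6.29343515e+02]
 [-1.29699633e-02 -6.12618783e-01 -7.90272110e-01  1.15623462e+03]
 [ 0.00000000e+00  0.00000000e+00  0.00000000e+00  1.00000000e+00]]
box [(279, 257, 0.89)]
lid_edge [(278, 257, 0.92)]
lid_hinge [(281, 256, 0.68), (267, 137, 0.51)]
pad [(243, 188, 0.96)]
spatula [(177, 213, 0.84), (240, 178, 0.58)]
spatula_mid [(237, 179, 0.69), (176, 213, 0.65)]
scope_handle [(279, 247, 0.66)]
scope_lens [(283, 247, 0.88)]
boom_pivot [(283, 250, 0.91)]
bottle [(197, 242, 0.89), (282, 247, 0.26)]
dish [(220, 167, 0.87)]
beaker [(280, 256, 0.71), (394, 269, 0.67), (281, 257, 0.28)]
jar [(267, 139, 0.59), (334, 340, 0.59)]
tin [(351, 252, 0.86), (280, 247, 0.66)]
weight [(336, 340, 0.58), (279, 256, 0.36)]
tips [(383, 314, 0.88), (348, 251, 0.47), (282, 247, 0.39), (240, 17
[... 1498 characters left out ...]
0.00000000e+00  1.00000000e+00]]
{'t': 1.75, 'joints': array([-1.28160421e+00,  4.90872943e-01,  1.55889810e+00, -6.29124279e-06,
        1.09169149e+00, -1.05608885e-01]), 'qvel': array([-0.0004506 ,  0.00182174, -0.00195899,  0.00051227, -0.00143314,
        0.00014716]), 'tau': array([ 1.40597291e-03, -6.12457681e+01, -2.58423489e+01,  6.92861457e-02,
        4.45804792e-02,  1.50337897e-06]), 'eef_pos': array([ 240.4105008 , -576.93399192,  214.67841605]), 'tcp_rot': array([3.14146385e+00, 1.92686313e-05, 3.94803899e-01]), 'ft_force': array([ 0.05672175,  0.61848129, -0.14007907]), 'moment': array([-0.0022872 , -0.00236287,  0.03852206]), 'grip_force': 0.0, 'opening': 1.0049320924382856}
```

View images.

```bash
python3 - <<'E'
import cv2
for n,s in (("top",(60,90,460,390)),("scene",(120,90,480,360))):
    a=cv2.imread(f"pics/{n}0.png")[s[1]:s[3],s[0]:s[2]]
    cv2.imwrite(f"pics/{n}0c.png",cv2.resize(a,None,fx=2,fy=2,interpolation=cv2.INTER_CUBIC))
E
```

```text
(no output)
```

View pics/top0c.png

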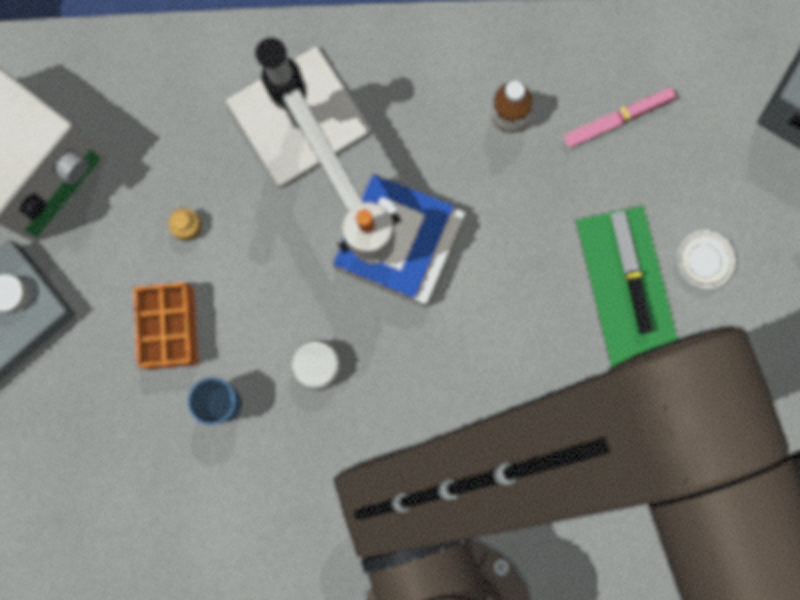

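View pics/scene0c.png

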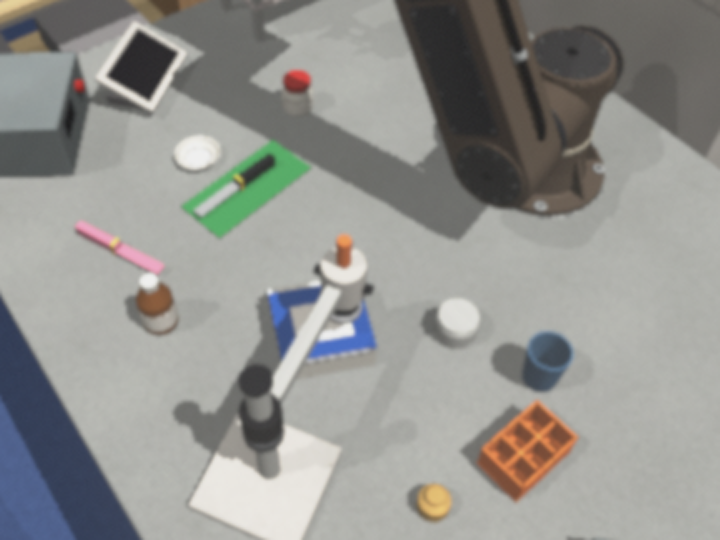

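```bash
cat > h.py <<'E'
from cell import env
import cv2, numpy as np
def ray(n,p,c=None):
    c=c or env.calibration(n); K,d,T=[np.array(c[k],float) for k in("K","dist","pose")]
    q=cv2.undistortPoints(np.array(p,float).reshape(-1,1,2),K,d)[:,0]
    return T[:3,3],np.c_[q,np.ones(len(q))]@T[:3,:3].T
def onz(n,p,z,c=None):
    o,v=ray(n,p,c); return o+v*((z-o[2])/v[:,2])[:,None]
def tri(p1,p2,n1="top",n2="scene"):
    A=np.zeros((3,3));b=np.zeros(3);L=[]
    for n,p in((n1,p1),(n2,p2)):
        o,v=ray(n,[p]);v=v[0]/np.linalg.norm(v[0]);M=np.eye(3)-np.outer(v,v);A+=M;b+=M@o;L.append((o,M))
    x=np.linalg.solve(A,b); return x,[np.linalg.norm(M@(x-o)) for o,M in L]
def blobs(im,lo,hi,amin=15):
    m=cv2.inRange(cv2.cvtColor(im,cv2.COLOR_RGB2HSV),lo,hi)
    k,l,s,c=cv2.connectedComponentsWithStats(m)
    return m,l,[(i,s[i][4],c[i].round(1)) for i in range(1,k) if s[i][4]>=amin]
E
python3 - <<'E'
from h import *
np.set_printoptions(suppress=True,precision=1)
for n in("top","scene"):
    im=cv2.imread(f"pics/{n}0.png")[:,:,::-1].copy()
    print(n,"orange",blobs(im,(3,150,120),(18,255,255))[2])
    print("blue",blobs(im,(105,150,60),(125,255,255),100)[2])
    print("green",blobs(im,(50,100,50),(75,255,255),100)[2])
    print("yel",blobs(im,(22,120,120),(35,255,255),4)[2])
    m,l,B=blobs(im,(50,100,50),(75,255,255),400)
    for i,a,c in B:
        r=cv2.minAreaRect(np.argwhere(l==i)[:,::-1].astype(np.float32)); print("pad",onz(n,cv2.boxPoints(r),4)[:,:2],onz(n,[r[0]],4))
f=lambda x,y:(60+x/2,90+y/2)
g=lambda x,y:(120+x/2,90+y/2)
print("handle",tri(f(366,219),g(344,250)))
print("column top",tri(f(271,52),g(256,378)))
print("spat ends",onz("top",[f(618,212),f(645,331)],20),onz("top",[f(635,275)],28))
print("scene spat ends",onz("scene",[g(198,214),g(272,160)],20),onz("scene",[g(238,181)],28))
print("lid corners top",onz("top",[f(372,177),f(454,212),f(418,297),f(334,264)],60))
print("sill top",onz("top",[f(465,213),f(427,304)],46))
print("scene lid",onz("scene",[g(375,350),g(298,360)],60))
for k,x,y,z in(("bottle",512,108,60),("dish",706,259,10),("tin",316,365,50),("weight",184,222,30),("beaker",212,400,60),("tips",165,325,40)): print(k,onz("top",[f(x,y)],z)[0][:2])
E
```

```text
top orange [(1, np.int32(40), array([242. , 199.2])), (2, np.int32(831), array([142.4, 253.3]))]
blue [(18, np.int32(949), array([261. , 208.9]))]
green [(3, np.int32(171), array([ 85.5, 193.6])), (4, np.int32(1986), array([372.5, 233.5]))]
yel [(1, np.int32(4), array([372.5, 146.5])), (2, np.int32(18), array([376.7, 227.2]))]
pad [[ 590.1 -216.6]
 [ 613.3 -322.2]
 [ 386.8 -361.8]
 [ 365.6 -258.6]] [[ 487.5 -289.7    4. ]]
scene orange [(1, np.int32(21), array([291.7, 211.5])), (4, np.int32(675), array([383. , 314.3]))]
blue [(1, np.int32(1870), array([69.6, 14.2])), (3, np.int32(158), array([294. , 259.8]))]
green [(1, np.int32(860), array([245.1, 183.9]))]
yel [(1, np.int32(10), array([239.5, 179.5]))]
pad [[ 603.7 -316.3]
 [ 349.6 -367. ]
 [ 363.  -255.3]
 [ 607.1 -214. ]] [[ 485.4 -286.3    4. ]]
handle (array([542.8,  88.8, 251. ]), [np.float64(2.720346154157865), np.float64(2.7203461541577765)])
column top (array([761.6, 205.9, 294. ]), [np.float64(1.5369036824823818), np.float64(1.5369036824824072)])
spat ends [[ 597.2 -280.5   20. ]
 [ 413.3 -309.2   20. ]] [[ 497.3 -298.3   28. ]]
scene spat ends [[ 597.8 -269.5   20. ]
 [ 414.  -301.3   20. ]] [[ 499.  -287.8   28. ]]
lid corners top [[653.6  91.6  60. ]
 [595.7 -29.3  60. ]
 [470.   27.5  60. ]
 [523.  149.8  60. ]]
sill top [[597.  -45.8  46. ]
 [461.4  14.9  46. ]]
scene lid [[529.8 160.5  60. ]
 [636.  104.6  60. ]]
bottle [ 755.4 -122.9]
dish [ 521.3 -413.3]
tin [376.2 178.8]
weight [601.  382.6]
beaker [328.7 329.2]
tips [442.4 405.7]
```

Call:
{"name": "carry_out", "arguments": {
  "series": [
    [0,0,0.5,0],
    [0,0,0.6,0],
    [0.2,0.4,0.6,0],
    [0.4,0.8,0.4,0],
    [0.4,0.8,0.2,0]
  ],
  "fingers": -1
}}

```text
t: 2.25
eef_pos: [290.7, -476.3, 331.3]
tcp_rot: [3.139, -0.0, 0.393]
ft_force: [0.5, -0.0, -0.4]
opening: 0.999
grip_force: 0.0
```

Call:
{"name": "carry_out", "arguments": {
  "series": [
    [0.4,0.9,0,0],
    [0.4,0.9,0,0],
    [0.4,0.9,0,0],
    [0.4,0.9,0,0],
    [0.4,0.9,0,0]
  ]
}}

```text
t: 2.75
eef_pos: [390.7, -250.1, 329.9]
tcp_rot: [3.141, -0.0, 0.394]
ft_force: [0.1, 0.1, 0.1]
opening: 1.001
grip_force: 0.0
```

Call:
{"name": "carry_out", "arguments": {
  "series": [
    [0.4,0.9,0,0],
    [0.4,0.9,0,0],
    [0.4,0.9,0,0],
    [0.4,0.9,0,0],
    [0.4,0.9,0,0]
  ]
}}

```text
t: 3.25
eef_pos: [490.8, -24.9, 329.9]
tcp_rot: [3.141, -0.001, 0.395]
ft_force: [0.1, -0.9, -0.4]
opening: 0.997
grip_force: 0.0
```

Call:
{"name": "carry_out", "arguments": {
  "series": [
    [0.4,0.9,0,0],
    [0.4,0.9,0,0],
    [0.2,0.5,0,0],
    [0,0,0,0],
    [0,0,0,0]
  ]
}}

```text
t: 3.75
eef_pos: [540.2, 88.3, 329.4]
tcp_rot: [3.141, 0.001, 0.396]
ft_force: [0.9, 1.0, -0.3]
opening: 1.0
grip_force: 0.0
```

Call:
{"name": "carry_out", "arguments": {
  "series": [
    [0,0,-0.4,0],
    [0,0,-0.5,0],
    [0,0,-0.5,0],
    [0,0,-0.4,0],
    [0,0,-0.1,0]
  ]
}}

```text
t: 4.25
eef_pos: [539.4, 86.7, 233.1]
tcp_rot: [-3.141, 0.003, 0.393]
ft_force: [0.3, 0.2, -0.2]
opening: 1.001
grip_force: 0.0
```

Call:
{"name": "carry_out", "arguments": {
  "series": [
    [0,0,0,0],
    [0,0,0,0],
    [0,0,0,0],
    [0,0,0,0],
    [0,0,0,0]
  ],
  "fingers": 1
}}

```text
t: 4.75
eef_pos: [540.5, 88.1, 235.1]
tcp_rot: [3.141, -0.001, 0.395]
ft_force: [0.4, -0.7, 0.6]
opening: 0.637
grip_force: 0.0
```

Call:
{"name": "carry_out", "arguments": {
  "series": [
    [0,0,0,0],
    [0,0,0,0],
    [0,0,0,0],
    [0,0,0,0],
    [0,0,0,0]
  ]
}}

```text
t: 5.25
eef_pos: [540.4, 88.0, 234.6]
tcp_rot: [3.142, 0.0, 0.395]
ft_force: [-0.5, -0.0, 0.2]
opening: 0.231
grip_force: 30.0
```

Call:
{"name": "carry_out", "arguments": {
  "series": [
    [-0.05,0.1,0,0],
    [-0.09,0.2,0,0],
    [-0.09,0.22,0,0],
    [-0.09,0.24,0,0],
    [-0.08,0.25,0,0]
  ]
}}

```text
t: 5.75
eef_pos: [519.9, 139.5, 234.5]
tcp_rot: [3.141, 0.0, 0.395]
ft_force: [1.7, -3.4, -2.4]
opening: 0.222
grip_force: 30.0
```

Call:
{"name": "carry_out", "arguments": {
  "series": [
    [-0.06,0.22,0,0],
    [-0.05,0.22,0,0],
    [-0.04,0.22,0,0],
    [-0.02,0.22,0,0],
    [-0.01,0.2,0,0]
  ]
}}

```text
t: 6.25
eef_pos: [511.2, 193.5, 234.5]
tcp_rot: [3.142, 0.0, 0.395]
ft_force: [1.0, -3.6, -4.3]
opening: 0.224
grip_force: 30.0
```

Call:
{"name": "carry_out", "arguments": {
  "series": [
    [-0.005,0.22,0,0],
    [0.005,0.22,0,0],
    [0.01,0.22,0,0],
    [0.02,0.22,0,0],
    [0.03,0.21,0,0]
  ]
}}

```text
t: 6.75
eef_pos: [514.4, 248.0, 234.5]
tcp_rot: [3.142, 0.0, 0.395]
ft_force: [0.6, -4.1, -6.2]
opening: 0.23
grip_force: 30.0
```

Call:
{"name": "carry_out", "arguments": {
  "series": [
    [0.045,0.22,0,0],
    [0.06,0.22,0,0],
    [0.06,0.2,0,0],
    [0.05,0.15,0,0],
    [0.03,0.1,0,0]
  ]
}}

```text
t: 7.25
eef_pos: [527.0, 292.3, 234.5]
tcp_rot: [3.141, -0.0, 0.395]
ft_force: [1.8, -3.2, -6.8]
opening: 0.229
grip_force: 30.0
```

Call:
{"name": "carry_out", "arguments": {
  "series": [
    [0,0,0,0],
    [0,0,0,0],
    [0,0,0,0],
    [0,0,0,0],
    [0,0,0,0]
  ],
  "fingers": -1
}}

```text
t: 7.75
eef_pos: [526.7, 291.5, 235.0]
tcp_rot: [-3.142, -0.001, 0.395]
ft_force: [0.3, -0.2, 0.3]
opening: 0.587
grip_force: 0.0
```

Call:
{"name": "carry_out", "arguments": {
  "series": [
    [0,0,0,0],
    [0,0,0,0],
    [0,0,0.4,0],
    [0,0,0.5,0],
    [0,0,0.5,0]
  ]
}}

```text
t: 8.25
eef_pos: [526.5, 291.5, 305.3]
tcp_rot: [3.142, 0.001, 0.395]
ft_force: [0.3, 0.2, 0.9]
opening: 0.981
grip_force: 0.0
```

Call:
{"name": "carry_out", "arguments": {
  "series": [
    [-0.1,-0.7,0.3,0],
    [-0.1,-0.9,0.2,0],
    [-0.1,-0.9,0,0],
    [-0.1,-0.9,0,0],
    [-0.1,-0.9,0,0]
  ]
}}

```text
t: 8.75
eef_pos: [501.1, 75.0, 329.9]
tcp_rot: [3.141, -0.0, 0.395]
ft_force: [2.0, -1.2, 0.0]
opening: 0.999
grip_force: 0.0
```

Call:
{"name": "carry_out", "arguments": {
  "series": [
    [-0.2,-0.7,0,0],
    [-0.2,-0.3,0,0],
    [0,0,0,0],
    [0,0,0,0],
    [0,0,0,0]
  ]
}}

```text
t: 9.25
eef_pos: [482.0, 27.3, 329.7]
tcp_rot: [3.142, -0.0, 0.396]
ft_force: [-0.6, -0.3, -0.4]
opening: 0.999
grip_force: 0.0
```

```bash
python3 - <<'E'
from h import *
import pickle
C=env.calibration("wrist"); im=env.read_camera("wrist"); pickle.dump(C,open("w1.pkl","wb"))
cv2.imwrite("pics/w1.png",im[:,:,::-1]); cv2.imwrite("pics/w1b.png",cv2.resize(im[:,:,::-1],(800,600),interpolation=cv2.INTER_CUBIC))
cv2.imwrite("pics/top1.png",env.read_camera("top")[:,:,::-1])
print(env.state()["eef_pos"])
E
```

```text
[481.95310354  27.36516768 329.54434267]
```

View pics/w1b.png

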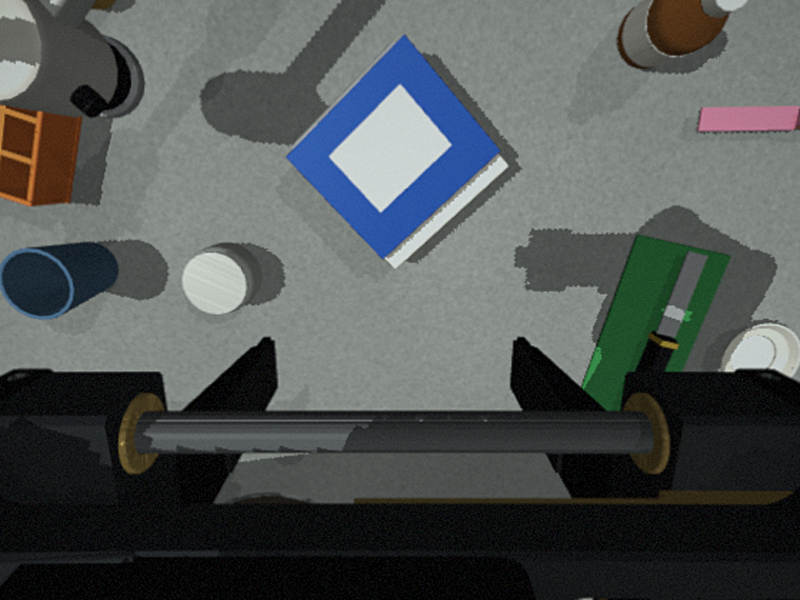

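```bash
python3 - <<'E'
from h import *
import pickle
np.set_printoptions(suppress=True,precision=1)
C=pickle.load(open("w1.pkl","rb"))
im=cv2.imread("pics/w1.png")[:,:,::-1].copy()
m,l,B=blobs(im,(105,130,60),(125,255,255),2000); print(B)
P=cv2.convexHull(np.argwhere(l==B[0][0])[:,::-1].astype(np.int32))
Q=onz("wrist",P[:,0],60,C)[:,:2].astype(np.float32)
r=cv2.minAreaRect(Q); print("lid rect",r,cv2.boxPoints(r))
s=0.7
print("sill corners",onz("wrist",[(507*s,166*s),(393*s,268*s)],46,C))
im=cv2.imread("pics/top1.png")[:,:,::-1].copy()
m,l,B=blobs(im,(105,150,60),(125,255,255),500)
for b in B:
  P=cv2.convexHull(np.argwhere(l==b[0])[:,::-1].astype(np.int32)); r=cv2.minAreaRect(onz("top",P[:,0],60)[:,:2].astype(np.float32)); print(b,r)
print("spat band wrist",onz("wrist",[(664*s,342*s)],30,C),"tip",onz("wrist",[(697*s,253*s)],18,C))
E
```

```text
[(1, np.int32(7790), array([276.4, 104.1]))]
lid rect ((565.9947509765625, 62.8477897644043), (130.6195068359375, 148.88771057128906), 65.50700378417969) [[471.2  34.3]
 [606.7 -27.4]
 [660.8  91.4]
 [525.3 153.1]]
sill corners [[597.9 -42.7  46. ]
 [463.8  19.7  46. ]]
spat band wrist [[ 498.8 -288.7   30. ]] tip [[ 598.4 -275.9   18. ]]
```

Call:
{"name": "carry_out", "arguments": {
  "series": [
    [-0.1,-0.7,0,-0.4],
    [-0.1,-0.9,0,-0.4],
    [-0.1,-0.9,0,-0.4],
    [-0.1,-0.9,-0.2,-0.4],
    [-0.1,-0.9,-0.3,-0.4]
  ]
}}

```text
t: 9.85
eef_pos: [457.0, -189.7, 304.9]
tcp_rot: [3.14, -0.001, 0.185]
ft_force: [0.4, 0.0, -0.2]
opening: 1.0
grip_force: 0.0
```

Call:
{"name": "carry_out", "arguments": {
  "series": [
    [-0.1,-0.8,-0.5,-0.27],
    [-0.1,-0.8,-0.5,0],
    [-0.1,-0.6,-0.5,0],
    [0,0,-0.5,0],
    [0,0,0,0]
  ]
}}

```text
t: 10.35
eef_pos: [440.9, -297.9, 201.7]
tcp_rot: [-3.137, 0.004, 0.156]
ft_force: [-0.5, -0.1, 0.4]
opening: 0.998
grip_force: 0.0
```

```bash
python3 - <<'E'
from h import *
import pickle
np.set_printoptions(suppress=True,precision=1)
C=env.calibration("wrist"); im=env.read_camera("wrist"); pickle.dump(C,open("w2.pkl","wb"))
cv2.imwrite("pics/w2.png",im[:,:,::-1]); cv2.imwrite("pics/w2b.png",cv2.resize(im[:,:,::-1],(800,600),interpolation=cv2.INTER_CUBIC))
s=env.state();print(s["eef_pos"],s["tcp_rot"])
print("jar",onz("scene",[(267,131)],75))
E
```

```text
[ 441.6 -297.9  203.7] [-3.1  0.   0.2]
jar [[ 286.6 -407.2   75. ]]
```

View pics/w2b.png

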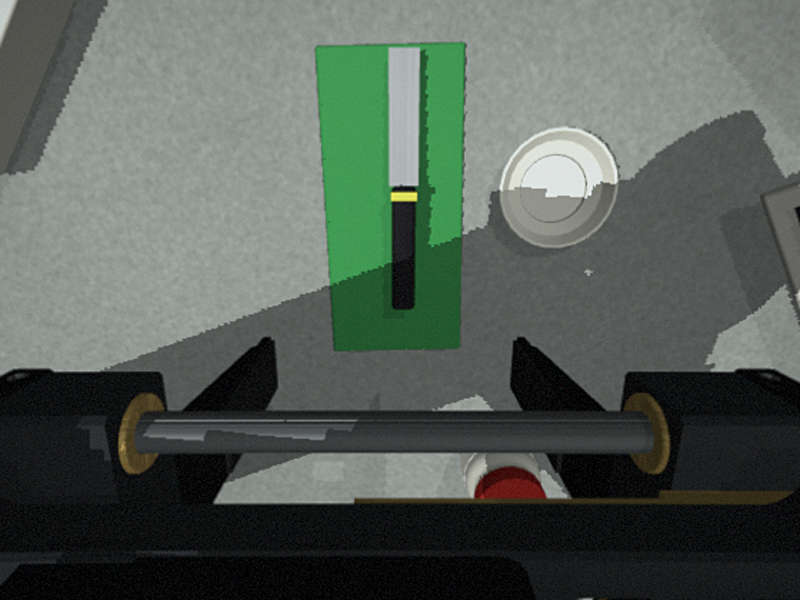

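```bash
python3 - <<'E'
from h import *
import pickle
np.set_printoptions(suppress=True,precision=2)
C=pickle.load(open("w2.pkl","rb")); s=.7
H=onz("wrist",[(403*s,309*s),(404*s,186*s)],30,C); print("handle top rear/front",H)
for z in (10,18,28): print("tip",z,onz("wrist",[(404*s,47*s)],z,C), "root",onz("wrist",[(404*s,186*s)],18,C))
P=onz("wrist",[(316*s,45*s),(465*s,42*s),(460*s,348*s),(333*s,351*s)],4,C); print("pad",P.mean(0),P)
d=H[1]-H[0];print(np.linalg.norm(d),np.degrees(np.arctan2(d[1],d[0])), np.degrees(env.state()["tcp_rot"][2]))
u=d/np.linalg.norm(d); o=(H[0]+H[1])/2+22.5*u; print("origin",o,"mid",o+25*u,"grasp(+10)",o+10*u)
E
```

```text
handle top rear/front [[ 412.75 -309.33   30.  ]
 [ 505.56 -294.87   30.  ]]
tip 10 [[ 599.91 -279.74   10.  ]] root [[ 505.17 -295.17   18.  ]]
tip 18 [[ 598.06 -279.89   18.  ]] root [[ 505.17 -295.17   18.  ]]
tip 28 [[ 595.75 -280.08   28.  ]] root [[ 505.17 -295.17   18.  ]]
pad [ 484.79 -290.44    4.  ] [[ 592.66 -216.41    4.  ]
 [ 611.28 -322.66    4.  ]
 [ 377.67 -365.53    4.  ]
 [ 357.56 -257.17    4.  ]]
93.93015726371334 8.852412257358493 9.015279233893255
origin [ 481.39 -298.64   30.  ] mid [ 506.09 -294.79   30.  ] grasp(+10) [ 491.27 -297.1    30.  ]
```

Call:
{"name": "carry_out", "arguments": {
  "series": [
    [0.5,0.01,0,0],
    [0.5,0,-0.4,0],
    [0,0,-0.8,0],
    [0,0,-0.8,0],
    [0,0,-0.8,0]
  ]
}}

```text
t: 10.9
eef_pos: [493.3, -297.3, 65.2]
tcp_rot: [3.139, -0.002, 0.159]
ft_force: [-0.1, -0.6, -0.0]
opening: 0.998
grip_force: 0.0
```

Call:
{"name": "carry_out", "arguments": {
  "series": [
    [0,0,-0.6,0],
    [0,0,-0.4,0],
    [0,0,-0.1,0],
    [0,0,-0.05,0],
    [0,0,0,0]
  ]
}}

```text
t: 11.4
eef_pos: [492.6, -298.0, 8.5]
tcp_rot: [3.14, -0.001, 0.158]
ft_force: [-0.8, -0.3, -0.2]
opening: 1.001
grip_force: 0.0
```

Call:
{"name": "carry_out", "arguments": {
  "series": [
    [0,0,0,0],
    [0,0,0,0],
    [0,0,0,0],
    [0,0,0,0],
    [0,0,0,0]
  ],
  "fingers": 1
}}

```text
t: 11.9
eef_pos: [491.7, -298.0, 7.3]
tcp_rot: [3.141, -0.0, 0.157]
ft_force: [0.6, 0.1, 0.3]
opening: 0.635
grip_force: 0.0
```

Call:
{"name": "carry_out", "arguments": {
  "series": [
    [0,0,0,0],
    [0,0,0,0],
    [0,0,0,0],
    [0,0,0,0],
    [0,0,0,0]
  ]
}}

```text
t: 12.4
eef_pos: [491.6, -297.9, 7.1]
tcp_rot: [3.142, 0.0, 0.157]
ft_force: [0.8, 1.6, -0.1]
opening: 0.215
grip_force: 0.7
```

Call:
{"name": "carry_out", "arguments": {
  "series": [
    [0,0,0,0],
    [0,0,0.1,0],
    [0,0,0.3,0],
    [0,0,0.4,0],
    [0,0,0.4,0]
  ]
}}

```text
t: 12.9
eef_pos: [491.5, -297.8, 67.9]
tcp_rot: [-3.141, 0.0, 0.157]
ft_force: [1.0, 0.3, -1.3]
opening: 0.187
grip_force: 30.0
```

Call:
{"name": "carry_out", "arguments": {
  "series": [
    [0,0,0.4,0],
    [0,0.2,0.1,0.7],
    [0,0.3,0,0.9],
    [0,0.4,0,0.9],
    [0,0.4,0,0.9]
  ]
}}

```text
t: 13.4
eef_pos: [491.5, -232.3, 92.5]
tcp_rot: [3.141, -0.0, 0.517]
ft_force: [-0.5, -0.4, -0.2]
opening: 0.191
grip_force: 30.0
```

Call:
{"name": "carry_out", "arguments": {
  "series": [
    [0,0.4,0,0.9],
    [0,0.4,0,0.9],
    [0,0.4,0,0.9],
    [0,0.4,0,0.9],
    [0,0.4,0,0.9]
  ]
}}

```text
t: 13.9
eef_pos: [491.6, -132.1, 92.5]
tcp_rot: [3.141, -0.0, 0.988]
ft_force: [0.5, 0.0, -0.8]
opening: 0.186
grip_force: 30.0
```

Call:
{"name": "carry_out", "arguments": {
  "series": [
    [-0.05,0.35,0,0.9],
    [0,0.2,0,0.6],
    [0,0,0,0],
    [0,0,0,0],
    [0,0,0,0]
  ]
}}

```text
t: 14.4
eef_pos: [489.3, -106.0, 92.3]
tcp_rot: [3.141, 0.0, 1.139]
ft_force: [0.5, 0.6, -1.0]
opening: 0.188
grip_force: 30.0
```

```bash
python3 - <<'E'
from h import *
import pickle
np.set_printoptions(suppress=True,precision=2)
s=env.state();print(s["eef_pos"],np.degrees(s["tcp_rot"]),s["ft_force"],s["moment"],s["grip_force"],s["opening"])
C=env.calibration("wrist"); im=env.read_camera("wrist"); pickle.dump(C,open("w3.pkl","wb"))
cv2.imwrite("pics/w3.png",im[:,:,::-1])
sc=env.read_camera("scene"); cv2.imwrite("pics/scene3.png",sc[:,:,::-1])
a=cv2.resize(im[:300,100:500,::-1],(800,600),interpolation=cv2.INTER_CUBIC); cv2.imwrite("pics/w3b.png",a)
b=cv2.resize(sc[150:300,180:380,::-1],(800,600),interpolation=cv2.INTER_CUBIC); cv2.imwrite("pics/s3b.png",b)
E
```

```text
[ 489.3  -105.99   92.28] [179.98   0.    65.29] [ 0.53  0.58 -1.03] [ 0.02 -0.12  0.  ] 29.959697127342224 0.18793961184740263
```

View pics/w3b.png

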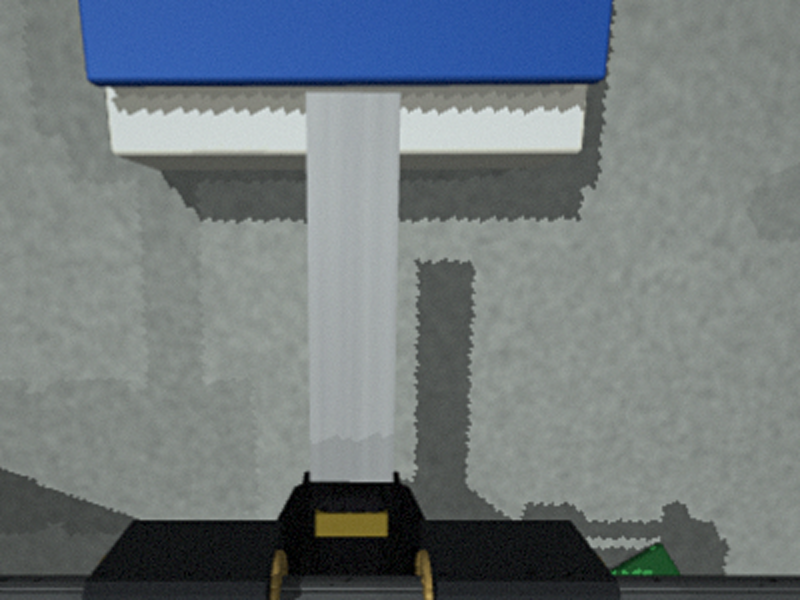

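View pics/s3b.png

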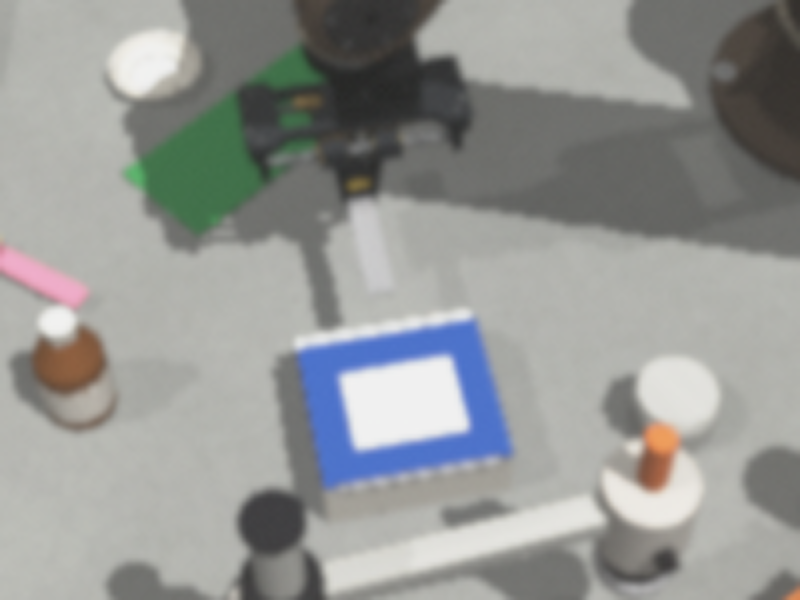

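```bash
python3 - <<'E'
from h import *
import pickle
np.set_printoptions(suppress=True,precision=2)
C=pickle.load(open("w3.pkl","rb")); f=lambda x,y:(100+x/2,y/2)
u=np.array([.4147,.91]); v=np.array([-.91,.4147]); T=np.array([489.3,-106]); lip=np.array([538.6,2.9])
for z in(93,98,103):
  p=onz("wrist",[f(353.5,93),f(306,94),f(401,94)],z,C)[:,:2]; print(z,(p[0]-T)@u,np.linalg.norm(p[1]-p[2]),(p-lip)@v)
p=onz("wrist",[f(310,470),f(394,470)],103.2,C)[:,:2]; print("root w",np.linalg.norm(p[1]-p[0]),(p-T)@u)
p=onz("wrist",[f(89,78),f(606,76),f(350,77)],60,C)[:,:2]; print("lid front top edge",(p-lip)@u,(p-lip)@v)
E
```

```text
93 109.43504028396475 22.88164234329692 [ -1.92   9.52 -13.36]
98 108.43743946476937 22.20236097530599 [ -1.89   9.21 -12.99]
103 107.43983864557391 21.523079607315157 [ -1.86   8.9  -12.62]
root w 22.24840776276447 [16.72 16.63]
lid front top edge [0.52 0.52 0.63] [ 73.48 -74.3   -1.12]
```

Call:
{"name": "carry_out", "arguments": {
  "series": [
    [0,0,-0.2,0],
    [0,0,-0.3,0],
    [0,0,-0.3,0],
    [0,0,-0.1,0],
    [0,0,0,0]
  ]
}}

```text
t: 15.0
eef_pos: [488.8, -105.4, 46.3]
tcp_rot: [-3.14, 0.0, 1.141]
ft_force: [-0.3, -0.3, -1.7]
opening: 0.19
grip_force: 30.0
```

Call:
{"name": "carry_out", "arguments": {
  "series": [
    [0,0,-0.02,0],
    [0,0,-0.02,0],
    [0,0,-0.02,0],
    [0,0,0,0],
    [0,0,0,0]
  ]
}}

```text
t: 15.5
eef_pos: [489.2, -105.4, 44.3]
tcp_rot: [3.141, -0.0, 1.141]
ft_force: [0.2, 0.2, -1.0]
opening: 0.187
grip_force: 30.0
```

Call:
{"name": "carry_out", "arguments": {
  "series": [
    [0,0,-0.01,0],
    [0,0,-0.01,0],
    [0,0,-0.01,0],
    [0,0,0,0],
    [0,0,0,0]
  ]
}}

```text
t: 16.0
eef_pos: [489.2, -105.4, 42.7]
tcp_rot: [3.141, 0.0, 1.142]
ft_force: [-1.0, 0.6, -1.3]
opening: 0.189
grip_force: 30.0
```

Call:
{"name": "carry_out", "arguments": {
  "series": [
    [0,0,-0.01,0],
    [0,0,-0.01,0],
    [0,0,-0.01,0],
    [0,0,0,0],
    [0,0,0,0]
  ]
}}

```text
t: 16.5
eef_pos: [489.2, -105.4, 41.2]
tcp_rot: [3.142, 0.0, 1.141]
ft_force: [0.8, -0.4, -1.7]
opening: 0.188
grip_force: 30.0
```

```bash
python3 - <<'E'
from h import *
for i in range(3):
  s=env.state();print(s["eef_pos"].round(2),s["ft_force"].round(2),s["moment"].round(3))
E
```

```text
[ 489.15 -105.43   41.15] [ 0.82 -0.37 -1.74] [ 0.01  -0.058  0.01 ]
[ 489.15 -105.43   41.15] [ 0.82 -0.37 -1.74] [ 0.01  -0.058  0.01 ]
[ 489.15 -105.43   41.15] [ 0.82 -0.37 -1.74] [ 0.01  -0.058  0.01 ]
```

Call:
{"name": "carry_out", "arguments": {
  "series": [
    [0,0,-0.01,0],
    [0,0,-0.01,0],
    [0,0,0,0],
    [0,0,0,0],
    [0,0,0,0]
  ]
}}

```text
t: 17.0
eef_pos: [489.2, -105.5, 40.2]
tcp_rot: [3.141, 0.0, 1.141]
ft_force: [-0.4, -0.2, -0.2]
opening: 0.187
grip_force: 30.0
```

```bash
python3 -c "
from h import *
s=env.state();print(s['eef_pos'].round(2),s['ft_force'].round(2),s['moment'].round(3))"
```

```text
[ 489.2  -105.45   40.23] [-0.4  -0.2  -0.23] [ 0.063 -0.137  0.007]
```

Call:
{"name": "carry_out", "arguments": {
  "series": [
    [0,0,-0.01,0],
    [0,0,-0.01,0],
    [0,0,0,0],
    [0,0,0,0],
    [0,0,0,0]
  ]
}}

```text
t: 17.5
eef_pos: [489.3, -105.5, 39.2]
tcp_rot: [3.141, -0.0, 1.141]
ft_force: [0.1, -1.2, 2.3]
opening: 0.188
grip_force: 30.0
```

```bash
python3 -c "
from h import *
s=env.state();print(s['eef_pos'].round(2),s['ft_force'].round(2),s['moment'].round(3))"
```

```text
[ 489.28 -105.49   39.24] [ 0.07 -1.16  2.29] [ 0.068 -0.276 -0.125]
```

Call:
{"name": "carry_out", "arguments": {
  "series": [
    [0,0,0.03,0],
    [0,0,0.025,0],
    [0,0,0,0],
    [0.03,0.065,0,0],
    [0.03,0.065,0,0]
  ]
}}

```text
t: 18.0
eef_pos: [492.2, -98.7, 41.8]
tcp_rot: [-3.141, 0.0, 1.141]
ft_force: [0.7, 0.6, -1.7]
opening: 0.188
grip_force: 30.0
```

Call:
{"name": "carry_out", "arguments": {
  "series": [
    [0.02,0.045,0,0],
    [0.02,0.045,0,0],
    [0,0,0,0],
    [0,0,0,0],
    [0,0,0,0]
  ]
}}

```text
t: 18.5
eef_pos: [494.2, -94.5, 41.9]
tcp_rot: [3.141, 0.0, 1.141]
ft_force: [0.0, 0.2, -2.3]
opening: 0.186
grip_force: 30.0
```

```bash
python3 -c "
from h import *
s=env.state();print(s['eef_pos'].round(2),s['ft_force'].round(2),s['moment'].round(3))"
```

```text
[494.16 -94.47  41.91] [ 0.01  0.16 -2.32] [ 0.005 -0.057 -0.035]
```

Call:
{"name": "carry_out", "arguments": {
  "series": [
    [0.03,0.06,0,0],
    [0.03,0.065,0,0],
    [0,0,0,0],
    [0,0,0,0],
    [0,0,0,0]
  ]
}}

```text
t: 19.0
eef_pos: [497.1, -88.2, 41.9]
tcp_rot: [3.142, 0.0, 1.142]
ft_force: [-0.7, -0.5, -1.4]
opening: 0.19
grip_force: 30.0
```

```bash
python3 -c "
from h import *
s=env.state();print(s['eef_pos'].round(2),s['ft_force'].round(2),s['moment'].round(3))
im=env.read_camera('wrist');cv2.imwrite('pics/w4b.png',cv2.resize(im[:300,100:500,::-1],(800,600)))"
```

```text
[497.14 -88.17  41.9 ] [-0.74 -0.46 -1.38] [-0.018 -0.1   -0.001]
```

View pics/w4b.png

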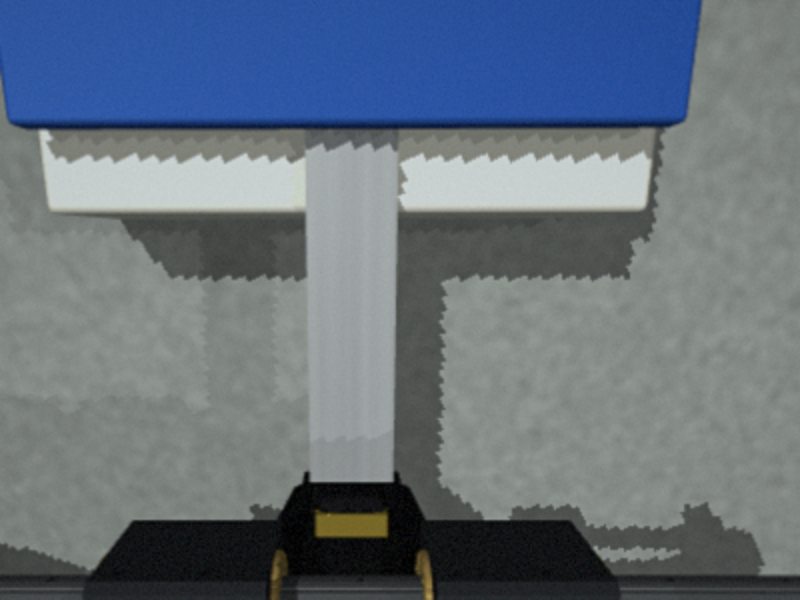

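Call:
{"name": "carry_out", "arguments": {
  "series": [
    [0,0,0.03,0],
    [0,0,0.05,0],
    [0,0,0.06,0],
    [0,0,0.06,0],
    [0,0,0,0]
  ]
}}

```text
t: 19.55
eef_pos: [497.2, -88.2, 52.4]
tcp_rot: [3.141, -0.0, 1.142]
ft_force: [0.2, 0.3, -1.2]
opening: 0.189
grip_force: 30.0
```

```bash
python3 -c "
from h import *
s=env.state();print(s['eef_pos'].round(2),s['ft_force'].round(2),s['moment'].round(3),s['tau'].round(2))"
```

```text
[497.25 -88.21  52.36] [ 0.18  0.31 -1.21] [-0.054 -0.034  0.054] [-6.000e-02 -5.519e+01 -1.461e+01  9.000e-02  4.000e-02  3.000e-02]
```

```bash
python3 -c "
from h import *
im=env.read_camera('wrist');a=cv2.resize(im[:300,100:500,::-1],(480,360))
sc=env.read_camera('scene');b=cv2.resize(sc[190:290,230:320,::-1],(324,360),interpolation=cv2.INTER_CUBIC)
cv2.imwrite('pics/w5b.png',np.hstack([a[:,:470],b]))"
```

```text
(no output)
```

View pics/w5b.png

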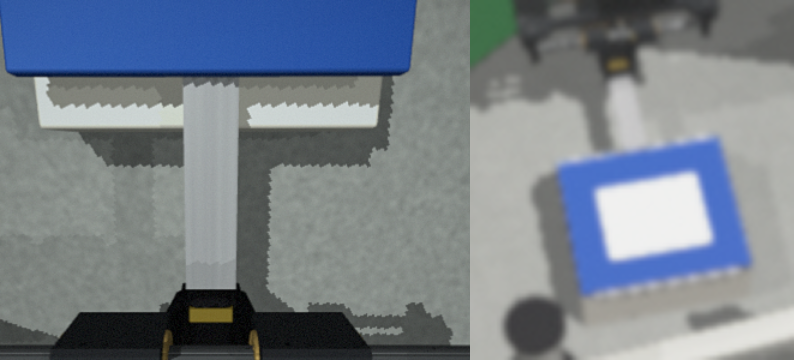

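Call:
{"name": "carry_out", "arguments": {
  "series": [
    [0.005,0.01,0.08,0],
    [0.005,0.01,0.09,0],
    [0.006,0.014,0.09,0],
    [0.006,0.015,0.09,0],
    [0.01,0.02,0.09,0]
  ]
}}

```text
t: 20.15
eef_pos: [498.8, -84.7, 74.4]
tcp_rot: [3.141, 0.0, 1.141]
ft_force: [-1.7, 0.5, -2.9]
opening: 0.19
grip_force: 30.0
```

Call:
{"name": "carry_out", "arguments": {
  "series": [
    [0.02,0.045,0.16,0],
    [0.025,0.05,0.16,0],
    [0.03,0.065,0.16,0],
    [0.035,0.075,0.16,0],
    [0.035,0.08,0.14,0]
  ]
}}

```text
t: 20.65
eef_pos: [506.2, -68.6, 113.7]
tcp_rot: [3.141, -0.0, 1.142]
ft_force: [-1.3, -1.0, -3.6]
opening: 0.187
grip_force: 30.0
```

```bash
python3 -c "
from h import *
s=env.state();print(s['eef_pos'].round(2),s['ft_force'].round(2),s['moment'].round(3))
im=env.read_camera('wrist');a=cv2.resize(im[:300,100:500,::-1],(480,360))
sc=env.read_camera('scene');b=cv2.resize(sc[190:290,230:320,::-1],(324,360),interpolation=cv2.INTER_CUBIC)
cv2.imwrite('pics/w6b.png',np.hstack([a[:,:470],b]))"
```

```text
[506.22 -68.57 113.72] [-1.28 -0.97 -3.58] [-0.202  0.119  0.057]
```

View pics/w6b.png

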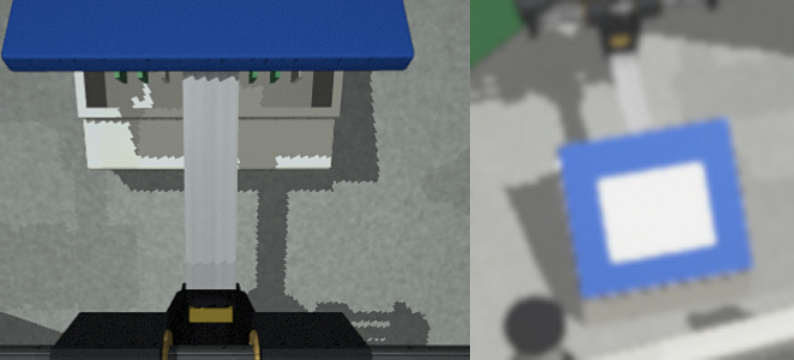

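Call:
{"name": "carry_out", "arguments": {
  "series": [
    [0.05,0.11,0.14,0],
    [0.06,0.14,0.12,0],
    [0.07,0.15,0.1,0],
    [0.07,0.16,0.09,0],
    [0.08,0.17,0.08,0]
  ]
}}

```text
t: 21.25
eef_pos: [522.8, -31.7, 139.8]
tcp_rot: [3.141, -0.0, 1.141]
ft_force: [-0.8, -1.6, -1.2]
opening: 0.185
grip_force: 30.0
```

Call:
{"name": "carry_out", "arguments": {
  "series": [
    [0.07,0.15,0,0],
    [0.07,0.15,0,0],
    [0.07,0.15,0,0],
    [0.06,0.14,0,0],
    [0.06,0.14,0,0]
  ]
}}

```text
t: 21.75
eef_pos: [539.2, 4.6, 139.3]
tcp_rot: [-3.141, 0.0, 1.141]
ft_force: [0.2, -1.1, -0.8]
opening: 0.187
grip_force: 30.0
```

Call:
{"name": "carry_out", "arguments": {
  "series": [
    [0.06,0.13,0,0],
    [0.06,0.13,0,0],
    [0.06,0.12,0,0],
    [0.05,0.11,0,0],
    [0.04,0.09,0,0]
  ]
}}

```text
t: 22.25
eef_pos: [552.6, 33.5, 139.3]
tcp_rot: [-3.142, 0.0, 1.142]
ft_force: [-0.5, -1.9, -0.6]
opening: 0.186
grip_force: 30.0
```

Call:
{"name": "carry_out", "arguments": {
  "series": [
    [0,0,0,0],
    [0,0,0,0],
    [0,0,0,0],
    [0,0,0,0],
    [0,0,0,0]
  ]
}}

```text
t: 22.75
eef_pos: [552.5, 32.9, 139.4]
tcp_rot: [3.141, -0.0, 1.141]
ft_force: [0.9, 1.0, -0.7]
opening: 0.189
grip_force: 30.0
```

```bash
python3 -c "
from h import *
s=env.state();print(s['eef_pos'].round(2),s['ft_force'].round(2),s['moment'].round(3))
im=env.read_camera('wrist');a=cv2.resize(im[:300,100:500,::-1],(480,360))
sc=env.read_camera('scene');b=cv2.resize(sc[170:290,230:338,::-1],(324,360),interpolation=cv2.INTER_CUBIC)
cv2.imwrite('pics/w7b.png',np.hstack([a[:,:470],b]))"
```

```text
[552.48  32.88 139.44] [ 0.9   1.03 -0.72] [ 0.024 -0.024 -0.016]
```

View pics/w7b.png

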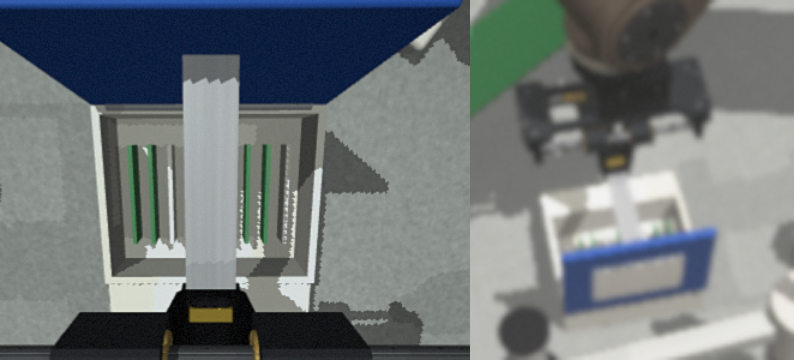

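Call:
{"name": "carry_out", "arguments": {
  "series": [
    [0.03,0.07,0,0],
    [0.036,0.076,0,0],
    [0,0,0,0],
    [0,0,0,0],
    [-0.1,-0.2,0,0]
  ]
}}

```text
t: 23.35
eef_pos: [551.0, 30.7, 139.4]
tcp_rot: [3.141, -0.0, 1.143]
ft_force: [0.1, -1.0, -0.9]
opening: 0.188
grip_force: 30.0
```

Call:
{"name": "carry_out", "arguments": {
  "series": [
    [-0.17,-0.37,0,0],
    [-0.17,-0.37,0,0],
    [-0.17,-0.37,0,0],
    [-0.17,-0.37,0,0],
    [-0.17,-0.37,0,0]
  ]
}}

```text
t: 23.85
eef_pos: [507.5, -63.4, 139.5]
tcp_rot: [3.141, 0.0, 1.141]
ft_force: [-0.1, 0.5, 0.0]
opening: 0.189
grip_force: 30.0
```

Call:
{"name": "carry_out", "arguments": {
  "series": [
    [-0.17,-0.37,0,0],
    [-0.17,-0.37,0,0],
    [-0.1,-0.3,0,-0.5],
    [0,-0.3,0,-0.9],
    [0,-0.3,0,-0.9]
  ]
}}

```text
t: 24.35
eef_pos: [485.6, -145.3, 139.6]
tcp_rot: [3.141, -0.0, 0.896]
ft_force: [-0.1, -0.6, 0.4]
opening: 0.187
grip_force: 30.0
```

```bash
python3 - <<'E'
from h import *
np.set_printoptions(suppress=True,precision=2)
s=env.state();print(s['eef_pos'],np.degrees(s["tcp_rot"]),s['ft_force'])
im=env.read_camera('top');a=cv2.resize(im[140:280,170:310,::-1],(400,400),interpolation=cv2.INTER_CUBIC)
sc=env.read_camera('scene');b=cv2.resize(sc[170:310,230:370,::-1],(400,400),interpolation=cv2.INTER_CUBIC)
cv2.imwrite('pics/w8b.png',np.hstack([a,b]))
E
```

```text
[ 485.64 -145.34  139.56] [179.99  -0.    51.35] [-0.14 -0.63  0.36]
```

View pics/w8b.png

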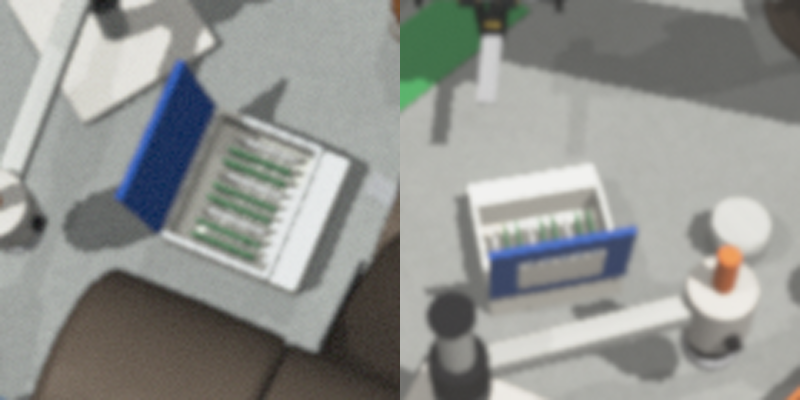

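Call:
{"name": "carry_out", "arguments": {
  "series": [
    [-0.04,-0.37,0,-0.9],
    [-0.04,-0.37,0,-0.9],
    [-0.04,-0.37,-0.1,-0.9],
    [-0.04,-0.37,-0.1,-0.9],
    [-0.04,-0.37,-0.1,-0.9]
  ]
}}

```text
t: 24.95
eef_pos: [475.9, -237.0, 124.3]
tcp_rot: [-3.142, 0.0, 0.428]
ft_force: [-0.1, 0.6, -0.7]
opening: 0.188
grip_force: 30.0
```

Call:
{"name": "carry_out", "arguments": {
  "series": [
    [-0.04,-0.37,-0.2,-0.9],
    [-0.04,-0.37,-0.2,-0.9],
    [-0.01,-0.35,-0.2,-0.76],
    [0,0,-0.2,0],
    [0,0,-0.2,0]
  ]
}}

```text
t: 25.45
eef_pos: [471.5, -290.7, 73.8]
tcp_rot: [-3.141, 0.0, 0.164]
ft_force: [0.0, -0.0, -1.5]
opening: 0.19
grip_force: 30.0
```

Call:
{"name": "carry_out", "arguments": {
  "series": [
    [0,0,-0.3,0],
    [0,0,-0.3,0],
    [0,0,-0.3,0],
    [0,0,-0.1,0],
    [0,0,0,0]
  ]
}}

```text
t: 25.95
eef_pos: [471.6, -290.3, 23.9]
tcp_rot: [-3.141, 0.001, 0.163]
ft_force: [-0.1, -0.2, -1.4]
opening: 0.185
grip_force: 30.0
```

Call:
{"name": "carry_out", "arguments": {
  "series": [
    [0,0,-0.1,0],
    [0,0,-0.1,0],
    [0,0,-0.06,0],
    [0,0,-0.02,0],
    [0,0,0,0]
  ]
}}

```text
t: 26.45
eef_pos: [471.8, -291.2, 10.4]
tcp_rot: [3.142, 0.0, 0.161]
ft_force: [0.9, 0.1, -1.1]
opening: 0.186
grip_force: 30.0
```

Call:
{"name": "carry_out", "arguments": {
  "series": [
    [0,0,-0.01,0],
    [0,0,-0.01,0],
    [0,0,-0.01,0],
    [0,0,0,0],
    [0,0,0,0]
  ]
}}

```text
t: 26.95
eef_pos: [471.8, -291.2, 8.9]
tcp_rot: [3.141, -0.0, 0.161]
ft_force: [0.1, -1.0, -1.4]
opening: 0.187
grip_force: 30.0
```

Call:
{"name": "carry_out", "arguments": {
  "series": [
    [0,0,-0.01,0],
    [0,0,-0.01,0],
    [0,0,-0.01,0],
    [0,0,0,0],
    [0,0,0,0]
  ]
}}

```text
t: 27.45
eef_pos: [471.8, -291.2, 7.5]
tcp_rot: [3.141, -0.0, 0.161]
ft_force: [0.1, 0.4, 1.0]
opening: 0.185
grip_force: 30.0
```

Contact felt; release.

Call:
{"name": "carry_out", "arguments": {
  "series": [
    [0,0,0,0],
    [0,0,0,0],
    [0,0,0,0],
    [0,0,0,0],
    [0,0,0,0]
  ],
  "fingers": -1
}}

```text
t: 27.95
eef_pos: [471.8, -291.2, 7.4]
tcp_rot: [3.142, -0.0, 0.161]
ft_force: [-0.4, -0.6, -0.3]
opening: 0.547
grip_force: 0.0
```

Call:
{"name": "carry_out", "arguments": {
  "series": [
    [0,0,0,0],
    [0,0,0,0],
    [0,0,0,0],
    [0,0,0.1,0],
    [0,0,0.3,0]
  ]
}}

```text
t: 28.45
eef_pos: [471.3, -290.8, 26.9]
tcp_rot: [-3.14, 0.001, 0.161]
ft_force: [-0.5, 0.1, 0.2]
opening: 0.964
grip_force: 0.0
```

Call:
{"name": "carry_out", "arguments": {
  "series": [
    [0,0,0.6,0],
    [0,0,0.8,0],
    [-0.2,0,0.8,0],
    [-0.2,0,0.8,0],
    [-0.2,0,0.5,0]
  ]
}}

```text
t: 28.95
eef_pos: [441.8, -291.3, 205.6]
tcp_rot: [3.139, -0.002, 0.162]
ft_force: [-0.0, -0.2, -0.4]
opening: 1.001
grip_force: 0.0
```

```bash
python3 - <<'E'
from h import *
np.set_printoptions(suppress=True,precision=1)
for z,c in((28,(22,120,120)),):
    im=env.read_camera("wrist");C=env.calibration("wrist")
    B=blobs(im,c,(35,255,255),20)[2]
    for b in B: print("band",b,onz("wrist",[b[2]],28,C))
    m,l,B=blobs(im,(50,100,40),(80,255,255),800)
    for b in B: r=cv2.minAreaRect(onz("wrist",np.argwhere(l==b[0])[:,::-1],4,C)[:,:2].astype(np.float32)); print("pad",b[1],r)
im=env.read_camera("top")
for z in (180,190): print("lid lip corners",onz("top",[(234,161.7),(211.3,208.3)],z)[:,:2])
print(env.state()["eef_pos"])
E
```

```text
band (1, np.int32(106), array([279.5, 157.5])) [[ 478.3 -291.5   28. ]]
pad 16681 ((484.9110412597656, -291.0158386230469), (239.52813720703125, 109.45712280273438), 10.218533515930176)
lid lip corners [[669.9 115.8]
 [539.6 179.2]]
lid lip corners [[666.8 114.9]
 [537.4 177.8]]
[ 441.9 -291.8  206.2]
```

```bash
python3 -c "
from cell import env
print(env.job_done())"
```

```text
the job is handed in; nothing more can be done
None
```

I've handed the job in, but got no verdict back: by my measurements the microscope's axis is about 227 mm from the box's origin, the lid stands open at about 1.7 rad, and the spatula lies within about 5 mm of the pad's centre; I viewed 11 pictures, one over the limit of 10.

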